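# Click the batch counter back to its pointer

## Robot

A 6-joint arm with a two-finger parallel gripper is mounted at the origin on the work surface. World frame = base frame: x ahead of the robot, y to its left, z up, the work surface at z = 0. Lengths are in mm, angles in rad, forces in N, time in s.
With the tool pointing down it reaches from about 400 to 925 mm from the base axis. Payload 12.5 kg.
Tool frame: the origin (TCP) lies midway between the tips of the shut fingers; the grasp point (between the pads) lies 19 mm behind it (env.grip_depth is the distance from the TCP to the grasp point, in mm); z points along the fingers, y is the line along which they close (so a half turn about z gives the same grasp; the last joint's range is limited). The gripper opens to 95 mm and grips with 3 to 60 N. Pads are 20 mm wide; open, the fingers measure 119 mm over their backs; the gripper's body (75 mm by 180 mm) begins 59 mm behind the grasp point.
Start: joints at [-1.286, 0.491, 1.559, -0, 1.092, -0.106], TCP at [238.104, -577.887, 214.661] pointing down, gripper open.
Joint ranges: [-3.1, 3.1], [-0.84, 2.19], [0.05, 2.79], [-1.13, 4.28], [0.06, 2.93], [-2.69, 2.69]. Speed limits (rad/s): [2.22, 2.22, 2.79, 3.14, 3.14, 3.14].

## Interface

Orientations are given as [roll, pitch, yaw] about the fixed x, y, z axes, in that order (R = Rz(yaw) Ry(pitch) Rx(roll)).
In Python, from cell import monitor, viewer, order, env gives the robot as it stands.
- The arm moves only by the tool move_arm, never from a script. Its argument "moves" is one flat list of numbers, 4 for each row, row after row: the shift along the tool's x, y, z normalised to -1 to 1, where 1 is 0.15 m, then the turn about the tool's z normalised to -1 to 1, where 1 is pi/2 rad. A call has 1 to 10 rows; each row shifts and turns the commanded pose from where the row before left it, along the tool's axes as they then stand; what a row does not reach is not made up. A row lasts 1/8 s, in which the tool goes at most 62.5 mm and 10.7 degrees, less where a joint would pass 70% of its speed; a pose out of reach is approached as far as the arm can. A call with a number of a shift or a turn outside -1 to 1 is refused whole. A call with a gripper value outside its range is refused whole. "claw" is the finger opening in mm, from 0 to 95.1, set as the call begins (left out, the last holds). The fingers move at their own pace and stop on an object; the grip force is fixed at half the most. Time passes only in rows, so rows that do not move let the fingers close. It gives the time, the measured TCP pose, the force, the opening and the grip force at its end, in the units of the state.
- monitor.state(): the state, without advancing time (a new reading comes with each control period).
- viewer.read_camera(name): name is "scene" or "top" or "wrist"; returns the picture (384x512x3 uint8, red, green, blue); there is no depth.
- viewer.camera_info(name): a dict with "K" (3x3 intrinsics, pixels), "camera_from_world" (4x4, takes a point from world to camera coordinates). Camera axes: x right, y down, z forward; pixel columns grow to the right and rows downward; lengths in mm; the calibration is good to about 2 mm. A picture is of the moment at which its call begins: read the wrist's pose just before it. camera_info takes no time and is no camera call; for the wrist camera it gives the pose at the moment of the call.
- order.job_done(): hands the job in; it is judged then, once.
The state is a dict: "t": time; "joints": joint angles; "qvel": joint speeds; "tau": joint torques, N m; "eef_pos": TCP position; "tcp_rot": TCP orientation; "ft_force": force on the tool from outside, world axes, zero at the start; "moment": the same for the moment, N m; "opening": opening from 0.0 (shut) to 1.0 (fully open); "grip_force": force on a finger pad.
Only numpy, scipy, OpenCV 4.12 (cv2) and the standard library are available. Lean on these libraries where they do the work, as an engineer would, in place of code of your own. Each camera call takes 0.05 s, during which the arm holds its last target. There are 200 camera calls.

## Task

Reset the batch counter beside the burner for the next service: with a fingertip, gently flick the teeth of its star-shaped thumbwheel clockwise (seen from above), click by click, until the tooth that carries the upright stud rests at the fixed pointer, without going past it. Do not pinch the wheel, shove or lift the counter, or disturb the bowl, the measuring cup and the tray.

Things in the scene. Friction and masses are not known exactly. Their poses are not given: they have to be found in the camera images.
- counter: The batch counter: a loose grey box, 135 mm (x) by 125 mm (y), its flat top 45 mm above the worktop, about 0.9 kg on four rubber feet (it slides if pushed sideways with more than about 3 N). Its origin is the centre of its underside, z up, and its x axis points from the wheel's axis to the fixed pointer. Turned up to about 0.6 rad either way.
- wheel_center (a point): On the upright axis of the thumbwheel, level with the top faces of its teeth, 67 mm above the worktop, above the middle of the box. The wheel is a horizontal aluminium star: hub of 24 mm radius and six radial teeth, 60 degrees apart, 10 mm wide, reaching out to 50 mm radius with round ends; hub and teeth are 16 mm thick, from 51 to 67 mm above the worktop, so 6 mm of air lies between the teeth and the box.
- stud (a point): On the one tooth that carries the stud, 40 mm from the wheel's axis, level with the tooth's top face; it turns with the wheel. The stud is a black plastic pin of 14 mm diameter that stands 12 mm up from this point.
- pointer_tip (a point): Tip of the fixed steel pointer on the box, 53 mm from the wheel's axis, level with the teeth's top faces. The pointer stands from the box top to 67 mm above the worktop, is 16 mm wide and lies 53 to 66 mm from the axis, just outside the teeth.
- wheel (a joint): Angle of the thumbwheel in rad: 0 when the stud's tooth stands at the pointer; grows as the wheel turns clockwise seen from above. It starts one to four clicks short (near -1.05, -2.09, -3.14 or -4.19) and has no stops. A click is 60 degrees (1.047 rad): a sprung detent holds the wheel with a tooth at the pointer; pushed more than half-way (30 degrees) it snaps on to the next place by itself, pushed less it springs back. About 1.2 N at the tooth's end turns it.
- burner: Fixed gas burner, 340 by 320 mm, 65 mm high, with a wok (316 mm across, rim 183 mm up) on its middle; the wok's handle points away to the far right (+x, -y) and a spatula is clipped along the burner's front (-x) edge, out to 196 mm from the origin. Origin: centre of the underside. To be left alone.
- bowl: Loose white ceramic bowl, 130 mm across, 60 mm high; origin at the centre of its underside. To be left alone.
- cup: Loose clear plastic measuring cup, 88 mm across, 85 mm high, with a handle reaching 75 mm out along its +x; origin at the centre of its underside. To be left alone.
- tray: Loose round aluminium tray, 224 mm across, 18 mm high; origin at the centre of its underside. To be left alone.

How it is judged:
By the outcome, as a careful person would: the job done as asked, in the order asked, and still so for the second after the job is handed in, with the robot touching nothing.
It also fails if it takes over 61 s, if anything falls off the work surface, if the arm or the gripper's body presses on something with over 40 N, if the wrist force passes 120 N, or if a joint passes its speed limit or range.

## Working session

There is one attempt and no reset: what is moved stays moved. The work goes in short steps, Python scripts to look and compute and a tool call to move; the robot and the scene stay as the last step left them, time stands still between calls to the robot, and variables do not carry over. Pictures are saved under pics/ and viewed, at most 10 in all, crops included, and the job is handed in when it is done.

Besides the shell and the picture viewer there is one more tool, called after ">>>" as name(argument=value, ...) on one line, values as JSON. move_arm: Moves the arm, as the interface text tells. Scaled input: -1 to 1 covers 0.15 m each way for a shift and pi/2 rad each way for a turn. Its arguments: {"type":"object","properties":{"moves":{"type":"array"},"claw":{"type":"number"}},"required":["moves"]}

```bash
mkdir -p pics
python3 - <<'E'
from cell import monitor,viewer,order,env
import cv2,numpy as np
s=monitor.state();print(s['t'],s['eef_pos'],s['tcp_rot'],s['opening'])
for n in ['top','scene']:
    im=viewer.read_camera(n);cv2.imwrite(f'pics/{n}0.png',im[:,:,::-1])
    c=viewer.camera_info(n);print(n,np.round(c['K'],1).tolist(),np.round(c['camera_from_world'],3).tolist())
E
```

```text
0.0 [ 238.02291692 -577.64659096  214.0613841 ] [-3.14050578e+00 -1.04204217e-04  3.90799123e-01] 1.0005256592825245
top [[419.3, 0.0, 256.3], [0.0, 419.3, 183.5], [0.0, 0.0, 1.0]] [[0.021, -1.0, 0.006, -84.063], [-0.996, -0.022, -0.089, 567.71], [0.089, -0.004, -0.996, 1178.058], [0.0, 0.0, 0.0, 1.0]]
scene [[410.0, 0.0, 258.5], [0.0, 410.0, 191.4], [0.0, 0.0, 1.0]] [[-0.413, 0.911, 0.006, 272.285], [0.586, 0.271, -0.764, -251.443], [-0.697, -0.312, -0.645, 1487.99], [0.0, 0.0, 0.0, 1.0]]
```

View pics/top0.png

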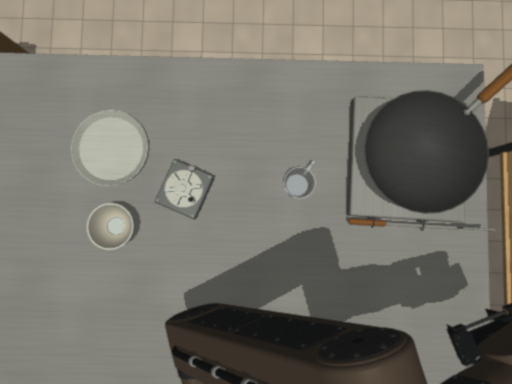

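View pics/scene0.png

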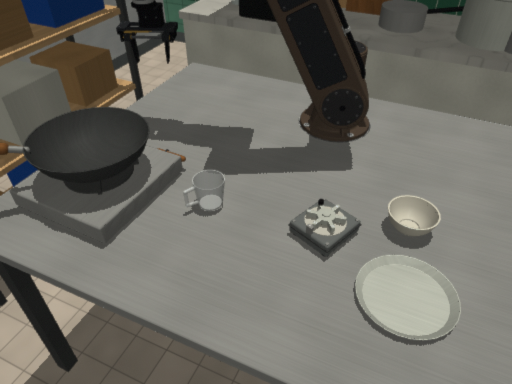

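Run:
```python
import cv2,numpy as np
a=cv2.imread('pics/top0.png')[150:225,147:222];b=cv2.imread('pics/scene0.png')[190:258,284:366]
f=lambda i:cv2.resize(i,(400,400),interpolation=cv2.INTER_CUBIC)
cv2.imwrite('pics/crop.png',np.hstack([f(a),f(b)]))
```

```text
(no output)
```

View pics/crop.png

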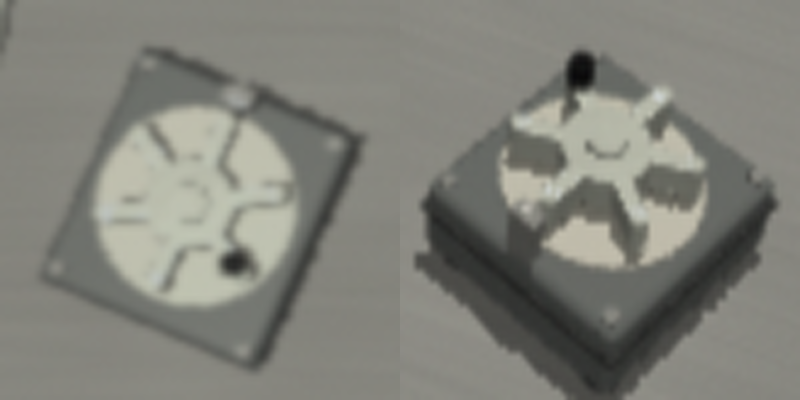

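```bash
cat > h.py <<'E'
from cell import monitor,viewer,order,env
import cv2,numpy as np
from scipy.spatial.transform import Rotation as R
def world(uv,z,K,T):
    K=np.array(K);T=np.array(T);r=T[:3,:3].T@np.linalg.solve(K,[*uv,1]);o=-T[:3,:3].T@T[:3,3]
    return o+r*(z-o[2])/r[2]
def rows(path,yaws,start=None):
    """path of world pts + yaws (tool down) -> relative rows, tool units"""
    s=monitor.state();p=np.array(s['eef_pos']);r=R.from_euler('xyz',s['tcp_rot'])
    for q,y in zip(path,yaws):
        r2=R.from_euler('xyz',[np.pi,0,y]); d=r.inv().apply(np.array(q)-p)/150
        t=(r.inv()*r2).as_rotvec()[2]/(np.pi/2)
        print(np.round(d,3).tolist(),round(t,3));p=np.array(q);r=r2
E
python3 - <<'E'
from h import *
c=viewer.camera_info('top');f=lambda u,v:(147+u*75/400-.4,150+v*75/400-.4)
w=lambda u,v,z:world(f(u,v),z,c['K'],c['camera_from_world'])
C=w(190,200,67);P=w(238,95,67);S=w(235,262,75);print(C,P-C,S-C)
for q in [(143,48),(362,135),(258,370),(42,278)]:print(w(*q,45))
c=viewer.camera_info('scene');f=lambda u,v:(284+(u-400)*82/400-.4,190+v*68/400-.4)
w=lambda u,v,z:world(f(u,v),z,c['K'],c['camera_from_world'])
print(w(605,143,67),w(530,213,67),w(580,55,79))
s=monitor.state();q=R.from_euler('xyz',s['tcp_rot']);T=viewer.camera_info('wrist')['camera_from_world']
print(q.as_matrix().round(2),(q.inv().apply(-T[:3,:3].T@T[:3,3]-s['eef_pos'])),q.inv().apply(T[2,:3]))
E
```

```text
[551.07762289 133.03172279  67.        ] [ 55.37458356 -22.93623238   0.        ] [-32.04516907 -25.66212751   8.        ]
[633.22745262 164.79956022  45.        ]
[589.2936752   47.06511491  45.        ]
[464.05962037  97.8674886   45.        ]
[509.87531391 213.15925074  45.        ]
[550.28575919 133.62312183  67.        ] [605.97479929 112.45081125  67.        ] [515.19173263 107.74048753  79.        ]
[[ 0.92  0.38 -0.  ]
 [ 0.38 -0.92  0.  ]
 [ 0.   -0.   -1.  ]] [  67.44512738    0.76981831 -169.98804959] [-2.43554264e-01 -4.76860174e-04  9.69887155e-01]
```

Run:
```python
from h import *
s=monitor.state();p=np.array(s['eef_pos']);g=np.array([597,114.5,205]);n=16
y0=s['tcp_rot'][2]
rows([p+(g-p)*k/n for k in range(1,n+1)],[y0+(2.76-y0)*k/n for k in range(1,n+1)])
```

```text
[0.248, -0.21, 0.004] -0.094
[0.276, -0.171, 0.004] -0.094
[0.299, -0.128, 0.004] -0.094
[0.314, -0.083, 0.004] -0.094
[0.323, -0.035, 0.004] -0.094
[0.325, 0.013, 0.004] -0.094
[0.319, 0.06, 0.004] -0.094
[0.307, 0.107, 0.004] -0.094
[0.288, 0.151, 0.004] -0.094
[0.262, 0.192, 0.004] -0.094
[0.231, 0.228, 0.004] -0.094
[0.195, 0.26, 0.004] -0.094
[0.154, 0.286, 0.004] -0.094
[0.111, 0.305, 0.004] -0.094
[0.064, 0.318, 0.004] -0.094
[0.017, 0.324, 0.004] -0.094
```

>>> move_arm(moves=[0.248,-0.21,0.004,-0.094,0.276,-0.171,0.004,-0.094,0.299,-0.128,0.004,-0.094,0.314,-0.083,0.004,-0.094,0.323,-0.035,0.004,-0.094,0.325,0.013,0.004,-0.094,0.319,0.06,0.004,-0.094,0.307,0.107,0.004,-0.094], claw=0)

```text
t: 1.1
eef_pos: [418.6, -230.5, 209.7]
tcp_rot: [-3.141, -0.0, 1.577]
ft_force: [0.0, -0.6, 0.1]
opening: 0.218
grip_force: 0.0
```

>>> move_arm(moves=[0.288,0.151,0.004,-0.094,0.262,0.192,0.004,-0.094,0.231,0.228,0.004,-0.094,0.195,0.26,0.004,-0.094,0.154,0.286,0.004,-0.094,0.111,0.305,0.004,-0.094,0.064,0.318,0.004,-0.094,0.017,0.324,0.004,-0.094,0,0,0,0,0,0,0,0])

```text
t: 2.35
eef_pos: [598.7, 112.8, 204.6]
tcp_rot: [-3.141, -0.001, 2.752]
ft_force: [-0.6, 0.2, -0.4]
opening: 0.004
grip_force: 0.0
```

```bash
cat > w.py <<'E'
from h import *
import sys
for k in 'w',:
    s=monitor.state();c=viewer.camera_info('wrist');im=viewer.read_camera('wrist')
np.savez(sys.argv[1]+'.npz',K=c['K'],T=c['camera_from_world']);cv2.imwrite(f'pics/{sys.argv[1]}.png',im[:,:,::-1])
print(s['t'],s['eef_pos'],s['tcp_rot'],s['opening'],s['ft_force'])
E
python3 w.py w1
```

```text
2.35 [598.72241743 112.7778577  204.56199355] [-3.14085333e+00 -8.72577381e-04  2.75242720e+00] 0.004044828051145917 [-0.59379545  0.24846614 -0.41101155]
```

View pics/w1.png

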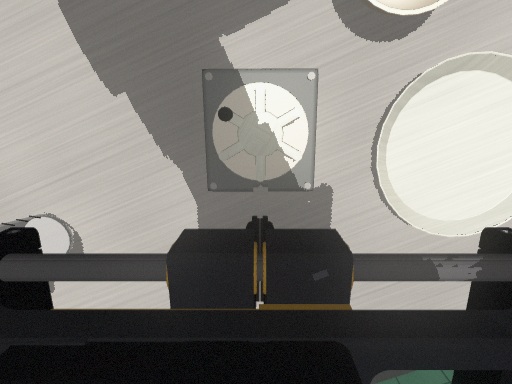

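Run:
```python
from h import *
d=np.load('w1.npz');w=lambda u,v,z:world((u,v),z,d['K'],d['T'])[:2].round(1)
sc=np.array([w(*q,45) for q in [(209,75.5),(311,75.5),(307.3,186),(213,186)]]);print(sc,sc.mean(0))
print('C',w(260.5,132,67),'P',w(261,188,67),'S',w(225.5,114,79))
e=sc[2]+sc[3]-sc[0]-sc[1];print('yaw',np.arctan2(e[1],e[0]))
```

```text
[[472.6 105.9]
 [513.4 205.5]
 [624.3 161. ]
 [583.   60.2]] [548.325 133.15 ]
C [546.5 134.3] P [601.5 112.4] S [517.2 109.4]
yaw -0.38703359811379634
```

```bash
cat > g.py <<'E'
from h import *
C=np.array([548.3,133.3]);Y=-.385;RR=49
def pt(a,z,r=RR): a=Y-np.radians(a);return np.array([*(C+r*np.array([np.cos(a),np.sin(a)])),z])
E
python3 - <<'E'
from g import *
rows([pt(30,150),pt(30,100)],[Y+np.pi]*2)
E
```

```text
[0.08, -0.16, 0.365] -0.003
[0.0, -0.0, 0.333] 0.0
```

>>> move_arm(moves=[0.04,-0.08,0.18,-0.003,0.04,-0.08,0.185,0,0,0,0.17,0,0,0,0.16,0,0,0,0,0,0,0,0,0])

```text
t: 3.15
eef_pos: [579.3, 94.8, 101.8]
tcp_rot: [3.141, 0.001, 2.757]
ft_force: [-0.2, 0.3, 0.2]
opening: 0.004
grip_force: 0.0
```

```bash
python3 w.py w2
python3 - <<'E'
from g import *
d=np.load('w2.npz');
for q in [pt(0,67,0),pt(0,67,53),pt(30,67),pt(120,67,40),monitor.state()['eef_pos']]:
    v=d['K']@(d['T'][:3,:3]@q+d['T'][:3,3]);print((v[:2]/v[2]).round(1))
rows([pt(30,57.5)],[Y+np.pi])
E
```

```text
3.15 [579.34693725  94.75850608 101.75154755] [3.14125624e+00 9.54625083e-04 2.75684307e+00] 0.0039582429544423575 [-0.15852716  0.34306578  0.24185725]
[295.2 157. ]
[293.1 228.2]
[260.2 214.7]
[245.4 127.7]
[261.4 233.8]
[0.006, -0.004, 0.296] 0.0
```

View pics/w2.png

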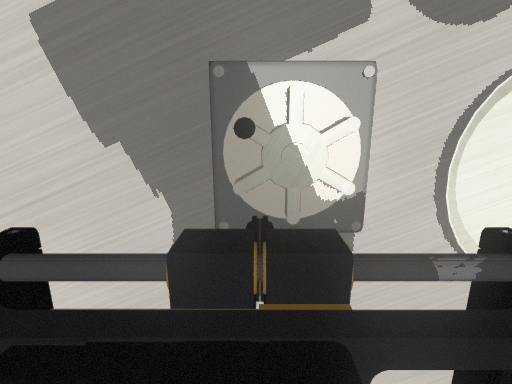

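>>> move_arm(moves=[0,-0.004,0.1,0,0.006,0,0.1,0,0,0,0.096,0,0,0,0,0,0,0,0,0])

```text
t: 3.82
eef_pos: [578.1, 95.1, 56.4]
tcp_rot: [-3.141, 0.0, 2.758]
ft_force: [-0.8, 0.1, 0.0]
opening: 0.002
grip_force: 0.0
```

Run:
```python
from g import *
print(monitor.state()['ft_force'])
rows([pt(a,57.5) for a in range(30,271,10)],[Y+np.pi]*25)
```

```text
[-0.81769054  0.07141016  0.03936168]
[-0.003, -0.002, -0.008] 0.001
[0.033, -0.047, -0.0] 0.0
[0.04, -0.04, -0.0] 0.0
[0.047, -0.033, -0.0] 0.0
[0.052, -0.024, -0.0] 0.0
[0.055, -0.015, -0.0] 0.0
[0.057, -0.005, -0.0] 0.0
[0.057, 0.005, 0.0] 0.0
[0.055, 0.015, 0.0] 0.0
[0.052, 0.024, 0.0] 0.0
[0.047, 0.033, 0.0] 0.0
[0.04, 0.04, 0.0] 0.0
[0.033, 0.047, 0.0] 0.0
[0.024, 0.052, 0.0] 0.0
[0.015, 0.055, 0.0] 0.0
[0.005, 0.057, 0.0] 0.0
[-0.005, 0.057, 0.0] 0.0
[-0.015, 0.055, 0.0] 0.0
[-0.024, 0.052, 0.0] 0.0
[-0.033, 0.047, 0.0] 0.0
[-0.04, 0.04, 0.0] 0.0
[-0.047, 0.033, 0.0] 0.0
[-0.052, 0.024, 0.0] 0.0
[-0.055, 0.015, 0.0] 0.0
[-0.057, 0.005, 0.0] 0.0
```

>>> move_arm(moves=[0.016,-0.029,-0.004,0,0.021,-0.027,-0.004,0,0.024,-0.024,0,0,0.027,-0.022,0,0,0.029,-0.019,0,0,0.031,-0.016,0,0,0.032,-0.012,0,0,0.033,-0.009,0,0,0.034,-0.005,0,0,0.034,-0.002,0,0])

```text
t: 5.08
eef_pos: [529.3, 88.1, 57.5]
tcp_rot: [-3.141, -0.0, 2.758]
ft_force: [-0.5, 0.4, 0.4]
opening: 0.006
grip_force: 0.0
```

>>> move_arm(moves=[0,0,0,0,0,0,0,0,0,0,0,0])

```text
t: 5.45
eef_pos: [529.8, 87.9, 57.5]
tcp_rot: [-3.142, 0.0, 2.758]
ft_force: [-1.0, -0.2, -0.3]
opening: 0.007
grip_force: 0.0
```

```bash
python3 w.py w3
python3 - <<'E'
from g import *
print(monitor.state()['ft_force'])
rows([pt(90,57.5)]+[pt(a,57.5) for a in range(96,151,6)],[Y+np.pi]*11)
im=viewer.read_camera('top')[150:225,147:222,::-1];cv2.imwrite('pics/t3.png',np.hstack([cv2.resize(im,(400,400)),cv2.resize(cv2.imread('pics/w3.png')[0:260,120:380],(400,400))]))
E
```

```text
5.45 [529.79057333  87.89285607  57.54261896] [-3.14156480e+00  1.52417449e-04  2.75794497e+00] 0.006614052121898748 [-0.98567428 -0.17100406 -0.3301219 ]
[ 0.17233888 -0.18419862 -0.20805246]
[-0.001, 0.0, 0.0] 0.001
[0.034, 0.002, 0.0] 0.0
[0.034, 0.005, 0.0] 0.0
[0.033, 0.009, 0.0] 0.0
[0.032, 0.012, 0.0] 0.0
[0.03, 0.016, 0.0] 0.0
[0.029, 0.019, 0.0] 0.0
[0.027, 0.022, 0.0] 0.0
[0.024, 0.024, 0.0] 0.0
[0.022, 0.027, 0.0] 0.0
[0.019, 0.029, 0.0] 0.0
```

View pics/t3.png

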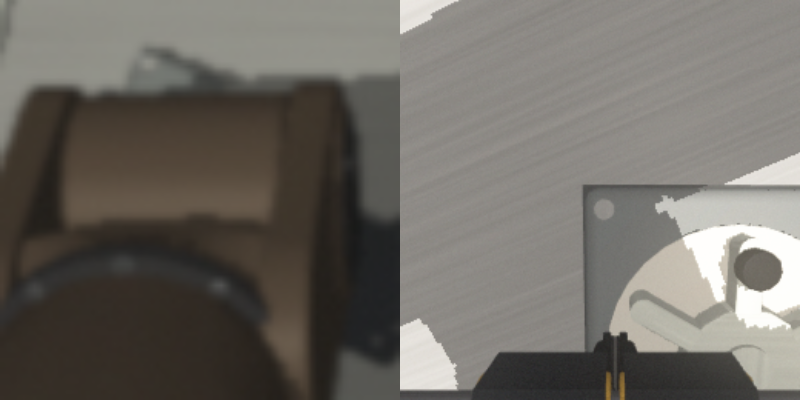

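The wrist crop shows the stud now opposite the pointer, at the top of the wheel. That is one click done, and the box hasn't moved. I'll make the next two clicks.

>>> move_arm(moves=[0.034,0.002,0,0,0.034,0.005,0,0,0.033,0.009,0,0,0.032,0.012,0,0,0.03,0.016,0,0,0.029,0.019,0,0,0.027,0.022,0,0,0.024,0.024,0,0,0.022,0.027,0,0,0.019,0.029,0,0])

```text
t: 6.8
eef_pos: [499.3, 127.2, 57.5]
tcp_rot: [-3.141, -0.0, 2.758]
ft_force: [-0.1, -0.2, 1.2]
opening: 0.006
grip_force: 0.0
```

>>> move_arm(moves=[0,0,0,0,0,0,0,0,0,0,0,0])

```text
t: 7.18
eef_pos: [499.4, 126.7, 57.5]
tcp_rot: [-3.142, 0.0, 2.758]
ft_force: [-0.5, 0.0, -0.7]
opening: 0.005
grip_force: 0.0
```

```bash
python3 w.py w4
python3 - <<'E'
from g import *
rows([pt(150,57.5)]+[pt(a,57.5) for a in range(156,211,6)],[Y+np.pi]*11)
E
```

```text
7.175 [499.44194508 126.69037989  57.54739721] [-3.14152757e+00  3.70458371e-05  2.75775805e+00] 0.004762735889531027 [-0.46431188  0.0108018  -0.68777331]
[-0.002, -0.0, 0.0] 0.001
[0.016, 0.03, 0.0] 0.0
[0.012, 0.032, 0.0] 0.0
[0.009, 0.033, 0.0] 0.0
[0.005, 0.034, 0.0] 0.0
[0.002, 0.034, 0.0] 0.0
[-0.002, 0.034, 0.0] 0.0
[-0.005, 0.034, 0.0] 0.0
[-0.009, 0.033, 0.0] 0.0
[-0.012, 0.032, 0.0] 0.0
[-0.016, 0.03, 0.0] 0.0
```

View pics/w4.png

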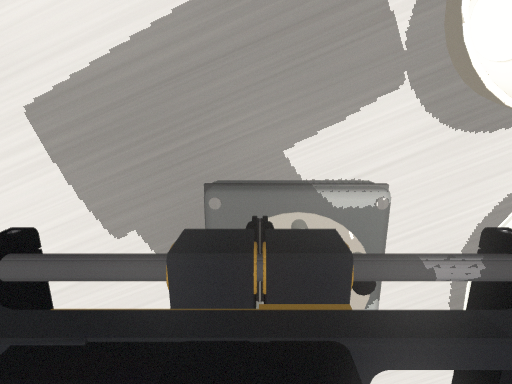

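The wrist view shows the stud at (363, 285), which is 240° clockwise from the pointer, so two clicks are done. The box still looks square. Next is click 3.

>>> move_arm(moves=[0.014,0.03,0,0,0.012,0.032,0,0,0.009,0.033,0,0,0.005,0.034,0,0,0.002,0.034,0,0,-0.002,0.034,0,0,-0.005,0.034,0,0,-0.009,0.033,0,0,-0.012,0.032,0,0,-0.016,0.03,0,0])

```text
t: 8.48
eef_pos: [518.2, 172.3, 57.5]
tcp_rot: [-3.141, -0.0, 2.758]
ft_force: [0.0, -0.1, -0.2]
opening: 0.006
grip_force: 0.0
```

>>> move_arm(moves=[0,0,0,0,0,0,0,0,0,0,0,0])

```text
t: 8.85
eef_pos: [517.9, 171.9, 57.6]
tcp_rot: [-3.141, -0.0, 2.758]
ft_force: [0.7, 0.6, -0.6]
opening: 0.005
grip_force: 0.0
```

Run:
```python
from g import *
rows([pt(210,57.5)]+[pt(a,57.5) for a in range(216,271,6)],[Y+np.pi]*11)
```

```text
[-0.002, 0.001, 0.0] 0.001
[-0.019, 0.029, 0.0] 0.0
[-0.022, 0.027, 0.0] 0.0
[-0.024, 0.024, 0.0] 0.0
[-0.027, 0.022, 0.0] 0.0
[-0.029, 0.019, 0.0] 0.0
[-0.03, 0.016, 0.0] 0.0
[-0.032, 0.012, 0.0] 0.0
[-0.033, 0.009, 0.0] 0.0
[-0.034, 0.005, 0.0] 0.0
[-0.034, 0.002, 0.0] 0.0
```

>>> move_arm(moves=[-0.021,0.03,0,0,-0.022,0.027,0,0,-0.024,0.024,0,0,-0.027,0.022,0,0,-0.029,0.019,0,0,-0.03,0.016,0,0,-0.032,0.012,0,0,-0.033,0.009,0,0,-0.034,0.005,0,0,-0.034,0.002,0,0])

```text
t: 10.1
eef_pos: [567.5, 178.9, 57.6]
tcp_rot: [-3.142, 0.0, 2.758]
ft_force: [-0.3, -0.5, -0.2]
opening: 0.004
grip_force: 0.0
```

>>> move_arm(moves=[0,0,0,0,0,0,0,0,0,0,0,0,0,0,-0.1,0,0,0,-0.2,0,0,0,-0.3,0,0,0,-0.3,0])

```text
t: 10.98
eef_pos: [566.9, 179.1, 195.0]
tcp_rot: [3.141, 0.001, 2.758]
ft_force: [-0.1, -0.4, -0.1]
opening: 0.004
grip_force: 0.0
```

>>> move_arm(moves=[-0.3,-0.2,-0.1,0,-0.1,-0.1,0,0,0,0,0,0,0,0,0,0])

```text
t: 11.48
eef_pos: [605.1, 115.4, 207.1]
tcp_rot: [-3.141, -0.001, 2.758]
ft_force: [-0.6, -0.2, -0.8]
opening: 0.0
grip_force: 0.0
```

```bash
python3 w.py w5
python3 - <<'E'
from g import *
d=np.load('w5.npz')
for q in [pt(0,67,0),pt(0,67,53),pt(0,79,40),pt(0,45,0)]:
    v=d['K']@(d['T'][:3,:3]@q+d['T'][:3,3]);print((v[:2]/v[2]).round(1))
E
```

```text
11.475 [605.09260166 115.44121677 207.10106626] [-3.14109449e+00 -1.30663555e-03  2.75797333e+00] 0.0003821279976277926 [-0.64195099 -0.15257948 -0.84793722]
[255.8 129.1]
[255.9 179.3]
[255.7 169.2]
[256.  128.6]
```

View pics/w5.png

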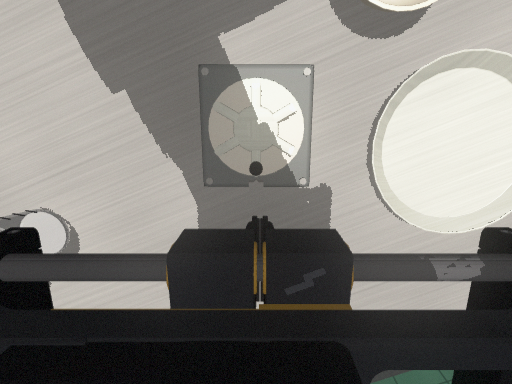

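The stud is at (256, 168), against the pointer at (256, 183) and matching the predicted (255.7, 169.2). The box hasn't moved, and the arm is clear of everything.

```bash
python3 -c "
from cell import order
print(order.job_done())"
```

```text
the job is handed in; nothing more can be done
None
```

The counter is reset and the job is handed in: four clockwise clicks brought the stud's tooth to the pointer, and the last wrist picture shows it there with the box unmoved and the arm clear.

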